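Shut a chip float rack and press on its seal cap

TASK

Shut the grey cover of the chip rack, then take the red seal cap and press it straight down over the stud that comes up through the cover until you feel it click, and keep pressing so that it sits fully home on the cover's steel ring. Finish still bearing down on the cap with a firm push of about 10 N (not a crushing one): do not let go of it or ease off at the end. Leave the lammers, the roulette marker, the scoop and the dice press alone.

Things in the scene. Friction and masses are not known exactly. Their poses are not given: they have to be found in the camera images.
- rack: Black casino float rack for 100 chips (five rows of 39 mm chips on edge), fixed to the cart top, 130 mm (x) by 218 mm (y) by 46 mm high, turned by up to 0.3 rad. Origin on the cart top under its middle; x points from its front (stud) to its back (hinge), z up.
- stud_seat (a point): Fixed point on the steel stud's axis, 52 mm above the cart top, 42 mm in front of the rack's origin: where the centre of the cap's underside lies when fully home. Axes as the rack's. The stud is 18 mm across, tapered at its tip; its top is 20 mm above this point. Four sprung wedge catches in its sides, 8 to 13 mm above this point, 26 mm across their tips, snap out over the cap's lip.
- cover_hinge (a point): Point fixed to the rack at the middle of the cover's hinge line, which runs along the rack's y at the rack's back, 62 mm behind the rack's origin and 48 mm above the cart top.
- cover_edge (a point): Middle of the cover's free edge, on its outer (when shut upper) face, 136 mm from the hinge line; it moves with the cover. The cover is a 4 mm panel, 218 mm wide. Shut, its upper face is 50 mm above the cart top; a lip turned down at the free edge reaches 12 mm below that face.
- seal_cap: Red ribbed cap, 40 mm wide, 32 mm high, about 60 g, mouth down on the cart. Origin: centre of its underside. Mouth 28 mm wide, narrowing to a 21 mm lip; 22 mm deep. On the stud it stops on the catches 8 mm above stud_seat; pushing on takes up to about 13 N until, 5 to 2 mm above, the force drops with a click; at 0 it meets the cover's ring. The catches then hold it on.
- lammer0: Orange lammer disc, 32 mm diameter, 4.5 mm thick, flat on the cart top; bystander. Origin under its centre.
- lammer1: Another such orange lammer disc; bystander.
- lammer2: Another such orange lammer disc; bystander.
- marker: Magenta acrylic roulette marker, 38 mm diameter, 68 mm tall, standing; bystander. Origin under its foot.
- scoop: Dull aluminium chip scoop, 360 mm long with a 110 by 100 mm pan and a long handle; lies at the far side of the cart; bystander. Origin where the handle meets the pan, on the cart top; the pan is towards +x, the handle towards -x.
- press: Grey lever-action dice cancelling press bolted to the cart, foot 190 by 110 mm, head 262 mm high; bystander. Origin under the middle of its foot.
- press_knob (a point): Centre of the black 32 mm ball at the end of the press's lever, up to 360 mm above the cart; bystander.
- cover: Smoked grey polycarbonate cover on the rack. Origin at the middle of its hinge line (cover_hinge); its axes are the rack's when shut flat, and turn with it. It starts swung up 0.75 to 1.25 rad from shut, its free edge raised and back; the stiff hinge holds it where it is left, moving it takes 1 to 2 N at the edge. A steel ring, 48 mm across, 2 mm proud, surrounds its 30 mm stud hole.
Not all that is in view belongs to the job. There is more than one size of the seal_cap; the one meant has the size given above.

How it is judged:
By the outcome, as a careful person would: the job done as asked, in the order asked, and still so for the second after the job is handed in, while the arm keeps its last pose, push and grip.
It also fails if it takes over 67 s, if anything falls off the work surface, if the arm or the gripper's body presses on something with over 40 N, if the wrist force passes 120 N, or if a joint passes its speed limit or range.

ROBOT

A 7-joint arm with a two-finger parallel gripper is mounted at the origin on the work surface. World frame = base frame: x ahead of the robot, y to its left, z up, the work surface at z = 0. Lengths are in m, angles in rad, forces in N, time in s.
With the tool pointing down it reaches from about 0.35 to 0.9 m from the base axis. Payload 7.2 kg.
Tool frame: the origin (TCP) lies midway between the tips of the shut fingers; the grasp point (between the pads) lies 19 mm behind it; z points along the fingers, y is the line along which they close (so a half turn about z gives the same grasp; the last joint's range is limited). The gripper opens to 85 mm and grips with 20 to 120 N. Pads are 22 mm wide; open, the fingers measure 114 mm over their backs; the gripper's body (76 mm by 85 mm) begins 54 mm behind the grasp point. The pads swing forward as they close: fully open they stand 13 mm farther back than shut.
Start: joints at [1.041, 0.411, -0.013, 1.596, 0.006, 1.134, -0.082], TCP at [0.278, -0.56, 0.231] pointing down, gripper open.
Joint ranges: [-2.95, 2.95], [-0.29, 1.99], [-1.47, 1.44], [0.14, 2.54], [-1.03, 4.17], [0.13, 1.85], [-2.86, 2.86]. Speed limits (rad/s): [2.39, 2.39, 3.01, 3.01, 3.14, 3.14, 3.14].

INTERFACE

Orientations are given as a unit quaternion [x, y, z, w].
In Python, from cell import bot, optics, job_done, spotter gives the robot as it stands.
- The arm moves only by the tool send_rows, never from a script. Its argument "commands" is a list of rows, each an object of numbers: "x", "y", "z": the shift along the world's x, y, z in m; "ax", "ay", "az": the turn, a rotation vector about the world's x, y, z in rad; "claw": the opening, from 0 (shut) to 1 (fully open). In form: [{"x": .., "y": .., "z": .., "ax": .., "ay": .., "az": .., "claw": ..}, ...]. A call has 1 to 20 rows; each row shifts and turns the commanded pose from where the row before left it; what a row does not reach is not made up. A row lasts 1/8 s, in which the tool goes at most 62.5 mm and 10.7 degrees, less where a joint would pass 70% of its speed; a pose out of reach is approached as far as the arm can. A call is refused whole if a number of a shift passes 0.0625 or a number of a turn 0.188, either way. A call with a gripper value outside its range is refused whole. The fingers move at their own pace and stop on an object; "newtons" is the grip in N (left out, the last holds). Time passes only in rows, so rows that do not move let the fingers close. It gives the time, the measured TCP pose, the force, the opening and the grip force at its end, in the units of the state.
- bot.get_state(): the state, without advancing time (a new reading comes with each control period).
- optics.camera(name): name is "scene" or "top" or "wrist"; returns a dict with "img" (420x560x3 uint8, red, green, blue), "vertical_fov" (degrees; the focal length in pixels is half the picture's height over the tangent of half this angle, whatever the lens; pixels are square), "cx", "cy" (the principal point, pixels), "rvec" (rotation vector, rad) and "tvec" (3), from world to camera coordinates, as OpenCV has them. Camera axes: x right, y down, z forward; pixel columns grow to the right and rows downward; lengths in m; the calibration is good to about 2 mm. A picture is of the moment at which its call begins. There is no depth.
- job_done(): hands the job in; it is judged then, once.
Trained networks look in the newest picture that a camera, given by its name, has taken for a name from the list of things; names that differ only in an ending like _2 or _b are one class to them, and where a whole thing is asked for, a point or a joint stands for the part that bears it (a point fixed in the world has none). Each returns a list of dicts, best first, with "conf" (0 to 1); they miss things now and then, are a little off and sometimes report something else, mostly with a low value. They report only what shows in the picture. A call takes as long as a camera call. They do not tell look-alikes from the thing itself.
- spotter.boxes_of(camera, name): "bbox" ([left, top, right, bottom] in pixels, round what is visible of it).
The state is a dict: "time_s": time; "joints": joint angles; "qvel": joint speeds; "effort": joint torques, N m; "eef_pos": TCP position; "tool_rot": TCP orientation; "force": force on the tool from outside, world axes, zero at the start; "torque": the same for the moment, N m; "width": finger opening in m; "gripper_force": force on a finger pad.
Only numpy, scipy, OpenCV 4.12 (cv2) and the standard library are available. Lean on these libraries where they do the work, as an engineer would, in place of code of your own. Each camera call takes 0.05 s, during which the arm holds its last target. There are 200 camera calls.

## Working session

There is one attempt and no reset: what is moved stays moved. The work goes in short steps, Python scripts to look and compute and a tool call to move; the robot and the scene stay as the last step left them, time stands still between calls to the robot, and variables do not carry over. Pictures are saved under pics/ and viewed, at most 10 in all, crops included, and the job is handed in when it is done.

Besides the shell and the picture viewer there is one more tool, called after "Emit:" as name(argument=value, ...) on one line, values as JSON. send_rows: Moves the arm, as the interface text tells. Its arguments: {"type":"object","properties":{"commands":{"type":"array","items":{"type":"object","properties":{"x":{"type":"number"},"y":{"type":"number"},"z":{"type":"number"},"ax":{"type":"number"},"ay":{"type":"number"},"az":{"type":"number"},"claw":{"type":"number"}}}},"newtons":{"type":"number"}},"required":["commands"]}

```bash
ls; mkdir -p pics; cat > h.py <<'E'
import numpy as np, cv2, json
from cell import bot, optics, job_done, spotter
def cam(n, save=None):
    c=optics.camera(n); R=cv2.Rodrigues(np.array(c['rvec'],float))[0]
    f=c['img'].shape[0]/2/np.tan(np.radians(c['vertical_fov'])/2)
    c.update(R=R,f=f,t=np.array(c['tvec'],float).ravel())
    if save: cv2.imwrite('pics/'+save,c['img'][:,:,::-1])
    return c
def proj(c,P):
    p=np.atleast_2d(P)@c['R'].T+c['t']; return np.c_[c['cx']+c['f']*p[:,0]/p[:,2],c['cy']+c['f']*p[:,1]/p[:,2]]
def ray(c,u,v):
    d=c['R'].T@np.array([(u-c['cx'])/c['f'],(v-c['cy'])/c['f'],1]); return -c['R'].T@c['t'],d
def onz(c,u,v,z):
    o,d=ray(c,u,v); return o+d*(z-o[2])/d[2]
E
python3 - <<'E'
from h import *
for n in ('top','scene'):
    c=cam(n,n+'0.png'); print(n,c['f'],c['cx'],c['cy'],(-c['R'].T@c['t']).round(3),c['img'].shape)
    for k in ('rack','cover','seal_cap','marker','press','press_knob','scoop','lammer0'):
        print(k,[(np.round(b['bbox']).tolist(),round(b['conf'],2)) for b in spotter.boxes_of(n,k)][:4])
    if n=='top': a=c['img']
cv2.imwrite('pics/both.png',cv2.resize(np.vstack([a,c['img']]),None,fx=.71,fy=.71)[:,:,::-1])
E
```

```text
pics
top 447.1357612142602 286.86906638237855 205.72601718514144 [ 0.471 -0.059  1.339] (420, 560, 3)
rack [([266.0, 181.0, 351.0, 236.0], 0.8), ([166.0, 210.0, 182.0, 222.0], 0.68)]
cover [([267.0, 182.0, 351.0, 220.0], 0.73), ([266.0, 181.0, 350.0, 236.0], 0.37)]
seal_cap [([200.0, 216.0, 219.0, 239.0], 0.74), ([167.0, 210.0, 181.0, 225.0], 0.59)]
marker [([166.0, 170.0, 178.0, 186.0], 0.5), ([420.0, 174.0, 450.0, 199.0], 0.34)]
press [([393.0, 145.0, 464.0, 219.0], 0.67)]
press_knob [([417.0, 172.0, 452.0, 201.0], 0.55)]
scoop [([198.0, 109.0, 318.0, 143.0], 0.91)]
lammer0 [([361.0, 279.0, 370.0, 289.0], 0.61), ([312.0, 275.0, 321.0, 287.0], 0.61), ([330.0, 273.0, 339.0, 282.0], 0.44)]
scene 537.5439943053468 277.0888115588171 215.86546849856555 [1.164 0.772 1.04 ] (420, 560, 3)
rack [([224.0, 203.0, 324.0, 304.0], 0.68)]
cover [([232.0, 202.0, 310.0, 286.0], 0.59)]
seal_cap [([375.0, 347.0, 396.0, 372.0], 0.87), ([349.0, 306.0, 372.0, 333.0], 0.86), ([412.0, 356.0, 426.0, 371.0], 0.72), ([228.0, 203.0, 319.0, 306.0], 0.53)]
marker [([339.0, 367.0, 355.0, 393.0], 0.58), ([373.0, 348.0, 390.0, 369.0], 0.2)]
press [([156.0, 108.0, 232.0, 236.0], 0.67), ([300.0, 207.0, 306.0, 214.0], 0.58)]
press_knob [([197.0, 109.0, 217.0, 162.0], 0.77)]
scoop [([189.0, 292.0, 284.0, 409.0], 0.78)]
lammer0 [([326.0, 229.0, 335.0, 238.0], 0.64), ([310.0, 223.0, 318.0, 229.0], 0.62), ([194.0, 110.0, 214.0, 163.0], 0.55)]
```

View pics/top0.png

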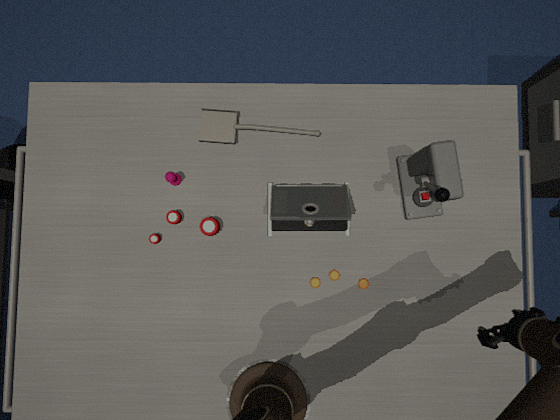

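View pics/scene0.png

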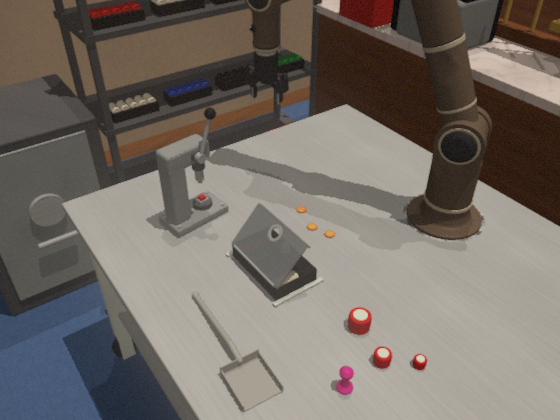

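Top view: rack at about (310,208) with the cover half open. There are three red caps: large (210,226), medium (174,217) and small (154,239). The marker is at (173,178), lammers at (315,282), (334,275) and (363,284), and the press is to the right. The scene view agrees. Next I measure the cap sizes and the rack pose.

```bash
python3 - <<'E'
from h import *
t=cam('top'); s=cam('scene')
def red(c):
    h=cv2.cvtColor(c['img'],cv2.COLOR_RGB2HSV); m=(((h[...,0]<6)|(h[...,0]>173))&(h[...,1]>120)&(h[...,2]>70)).astype(np.uint8)
    # fill white tops
    cs,_=cv2.findContours(m,cv2.RETR_EXTERNAL,cv2.CHAIN_APPROX_NONE)
    return [k for k in cs if cv2.contourArea(k)>30]
for c,n in((t,'top'),(s,'scene')):
    for k in red(c):
        x,y,w,h=cv2.boundingRect(k); (u,v),r=cv2.minEnclosingCircle(k)
        if n=='top':
            P=onz(c,u,v,.025); d=np.linalg.norm(c['R']@P+c['t'])
        else:
            P=onz(c,x+w/2,y+h/2,.016); d=np.linalg.norm(c['R']@P+c['t'])
        print(n,(x,y,w,h),P.round(4),'W mm',(w*d/c['f']*1e3).round(1),(h*d/c['f']*1e3).round(1),2*r*d/c['f']*1e3)
tt=cv2.resize(t['img'][165:250,250:370],None,fx=6,fy=6,interpolation=cv2.INTER_CUBIC)
ss=cv2.resize(s['img'][190:315,215:335],None,fx=4.6,fy=4.6,interpolation=cv2.INTER_CUBIC)
cv2.imwrite('pics/racktop.png',tt[:,:,::-1]); cv2.imwrite('pics/rackscene.png',ss[:,:,::-1])
print(bot.get_state()['tool_rot'])
E
```

```text
top (149, 234, 10, 10) [0.4724 0.3405 0.025 ] W mm 30.7 30.7 31.136610614345535
top (200, 217, 19, 19) [0.5105 0.1786 0.025 ] W mm 56.8 56.8 56.68367634472709
top (166, 211, 14, 13) [0.5363 0.2859 0.025 ] W mm 42.6 39.5 41.940179917160606
top (422, 192, 8, 8) [ 0.6058 -0.458   0.025 ] W mm 24.7 24.7 26.547213932548537
scene (413, 354, 14, 16) [0.4725 0.3452 0.016 ] W mm 34.0 38.9 38.45572723446041
scene (373, 347, 19, 22) [0.5345 0.2881 0.016 ] W mm 45.8 53.0 52.091762080083264
scene (348, 307, 23, 28) [0.5043 0.176  0.016 ] W mm 58.0 70.6 68.30817590545057
scene (339, 0, 55, 28) [-1.0504 -1.5002  0.016 ] W mm 341.1 173.7 344.77995214495576
scene (88, 0, 54, 18) [ 0.0923 -2.4287  0.016 ] W mm 354.4 118.1 348.79856465206444
[9.73452415e-01 2.28889481e-01 9.63024882e-06 3.80182565e-05]
```

View pics/racktop.png

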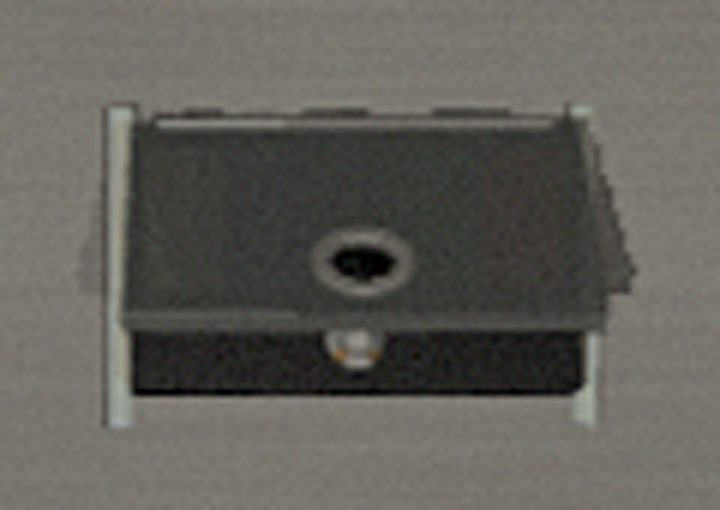

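View pics/rackscene.png

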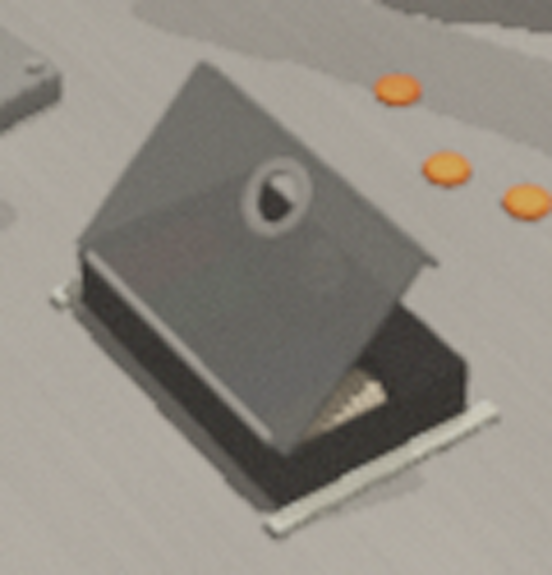

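```bash
cat >> h.py <<'E'
from scipy.optimize import least_squares
E
python3 - <<'E'
from h import *
t=cam('top'); s=cam('scene')
T=lambda u,v:((u+.5)/6-.5+250,(v+.5)/6-.5+165)
S=lambda u,v:((u+.5)/4.6-.5+215,(v+.5)/4.6-.5+190)
h=.109
# (cam, pixel, frame, pt)
D=[(t,T(133,393),0,(-.065,h,.046)),(t,T(585,392),0,(-.065,-h,.046)),
(t,T(355,342),0,(-.042,0,.072)),
(t,T(361,263),1,(-.104,0,.004)),(s,S(278,197),1,(-.104,0,.004)),
(t,T(122,322),1,(-.136,h,.0)),(t,T(605,325),1,(-.136,-h,.0)),
(s,S(203,63),1,(-.136,-h,.002)),(s,S(437,262),1,(-.136,h,.002)),
(s,S(285,452),1,(0,h,.002)),(s,S(82,243),1,(0,-h,.002))]
def w(p,fr,q):
    q=np.array(q,float)
    if fr:
        a=p[3]; c,sn=np.cos(a),np.sin(a)
        # raise: -x goes up
        q=np.array([q[0]*c+q[2]*sn, q[1], -q[0]*sn+q[2]*c])+[.062,0,.048]
    c,sn=np.cos(p[2]),np.sin(p[2])
    return np.array([c*q[0]-sn*q[1]+p[0],sn*q[0]+c*q[1]+p[1],q[2]])
f=lambda p:np.concatenate([(proj(c,w(p,fr,q))[0]-px) for c,px,fr,q in D])
r=least_squares(f,[.55,-.1,0,1.],loss='soft_l1'); p=r.x
print(p.round(4)); print(f(p).reshape(-1,2).round(1))
np.save('rack.npy',p)
print('stud_seat',w(p,0,(-.042,0,.052)).round(4),'edge',w(p,1,(-.136,0,.002)).round(4),'hinge',w(p,0,(.062,0,.048)).round(4))
print('cornersL/R',w(p,1,(-.136,h,.002)),w(p,1,(-.136,-h,.002)))
E
```

```text
[ 0.5651 -0.1128  0.0121  0.7643]
[[-0.8  0.3]
 [-0.6  0.2]
 [ 0.3  0.3]
 [ 0.   1.1]
 [-0.2  0.5]
 [-0.5  0.5]
 [ 0.5 -0.2]
 [ 0.3 -0.3]
 [-1.4 -0.7]
 [-0.2  1.1]
 [-1.8  0.1]]
stud_seat [ 0.5231 -0.1133  0.052 ] edge [ 0.5304 -0.1132  0.1436] hinge [ 0.6271 -0.1121  0.048 ]
cornersL/R [ 0.52903986 -0.00424007  0.14356183] [ 0.53167889 -0.2222241   0.14356183]
```

The 40 mm cap is the middle one, at (0.536, 0.287). The rack fit is good, with yaw about 0.01, the stud at (0.523, -0.113) and the cover 0.76 rad up. I'll shut the fingers and move above the cover first.

Emit:
send_rows(commands=[{"x":0.003,"y":0.044,"claw":0},{"x":0.003,"y":0.044,"claw":0},{"x":0.003,"y":0.044,"claw":0},{"x":0.003,"y":0.044,"claw":0},{"x":0.003,"y":0.044,"claw":0},{"x":0.003,"y":0.044,"claw":0},{"x":0.003,"y":0.044,"claw":0},{"x":0.0365,"y":0.0277,"z":-0.0043},{"x":0.0365,"y":0.0277,"z":-0.0043},{"x":0.0365,"y":0.0277,"z":-0.0043},{"x":0.0365,"y":0.0277,"z":-0.0043},{"x":0.0365,"y":0.0277,"z":-0.0043},{"x":0.0365,"y":0.0277,"z":-0.0043},{"x":0.0365,"y":0.0277,"z":-0.0043},{}], newtons=60)

```text
invalid input
```

Emit:
send_rows(commands=[{"x":0.003,"y":0.044,"z":0,"ax":0,"ay":0,"az":0,"claw":0},{"x":0.003,"y":0.044,"z":0,"ax":0,"ay":0,"az":0,"claw":0},{"x":0.003,"y":0.044,"z":0,"ax":0,"ay":0,"az":0,"claw":0},{"x":0.003,"y":0.044,"z":0,"ax":0,"ay":0,"az":0,"claw":0},{"x":0.003,"y":0.044,"z":0,"ax":0,"ay":0,"az":0,"claw":0},{"x":0.003,"y":0.044,"z":0,"ax":0,"ay":0,"az":0,"claw":0},{"x":0.003,"y":0.044,"z":0,"ax":0,"ay":0,"az":0,"claw":0},{"x":0.0365,"y":0.0277,"z":-0.0043,"ax":0,"ay":0,"az":0,"claw":0},{"x":0.0365,"y":0.0277,"z":-0.0043,"ax":0,"ay":0,"az":0,"claw":0},{"x":0.0365,"y":0.0277,"z":-0.0043,"ax":0,"ay":0,"az":0,"claw":0},{"x":0.0365,"y":0.0277,"z":-0.0043,"ax":0,"ay":0,"az":0,"claw":0},{"x":0.0365,"y":0.0277,"z":-0.0043,"ax":0,"ay":0,"az":0,"claw":0},{"x":0.0365,"y":0.0277,"z":-0.0043,"ax":0,"ay":0,"az":0,"claw":0},{"x":0.0365,"y":0.0277,"z":-0.0043,"ax":0,"ay":0,"az":0,"claw":0},{"x":0,"y":0,"z":0,"ax":0,"ay":0,"az":0,"claw":0}], newtons=60)

```text
time_s: 2.98
eef_pos: [0.5568, -0.0543, 0.2006]
tool_rot: [0.973, 0.231, 0.0, -0.001]
force: [-0.4, 0.0, -0.4]
width: 0.0001
gripper_force: 0.0
```

Emit:
send_rows(commands=[{"x":0,"y":0,"z":-0.021,"ax":0,"ay":0,"az":0,"claw":0},{"x":0,"y":0,"z":-0.021,"ax":0,"ay":0,"az":0,"claw":0},{"x":-0.001,"y":0,"z":-0.021,"ax":0,"ay":0,"az":0,"claw":0},{"x":-0.008,"y":0,"z":-0.009,"ax":0,"ay":0,"az":0,"claw":0},{"x":-0.007,"y":0,"z":-0.0095,"ax":0,"ay":0,"az":0,"claw":0},{"x":-0.0065,"y":0,"z":-0.0105,"ax":0,"ay":0,"az":0,"claw":0},{"x":-0.005,"y":0,"z":-0.0115,"ax":0,"ay":0,"az":0,"claw":0},{"x":-0.004,"y":0,"z":-0.011,"ax":0,"ay":0,"az":0,"claw":0},{"x":-0.003,"y":0,"z":-0.0117,"ax":0,"ay":0,"az":0,"claw":0},{"x":-0.002,"y":0,"z":-0.0118,"ax":0,"ay":0,"az":0,"claw":0},{"x":0,"y":0,"z":-0.008,"ax":0,"ay":0,"az":0,"claw":0},{"x":0,"y":0,"z":-0.002,"ax":0,"ay":0,"az":0,"claw":0},{"x":0,"y":0,"z":0,"ax":0,"ay":0,"az":0,"claw":0}])

```text
time_s: 4.6
eef_pos: [0.5187, -0.0575, 0.0532]
tool_rot: [0.973, 0.229, 0.0, -0.0]
force: [0.6, 0.1, -0.9]
width: -0.0001
gripper_force: 0.0
```

```bash
python3 - <<'E'
from h import *
s=cam('scene'); t=cam('top')
a=cv2.resize(s['img'][180:310,200:340],None,fx=4,fy=4,interpolation=cv2.INTER_CUBIC)
b=cv2.resize(t['img'][165:250,250:370],None,fx=4,fy=4,interpolation=cv2.INTER_CUBIC)
b=cv2.copyMakeBorder(b,0,a.shape[0]-b.shape[0],0,0,cv2.BORDER_CONSTANT)
im=cv2.resize(np.hstack([a,b]),(790,int(a.shape[0]*790/(a.shape[1]+b.shape[1]))))
cv2.imwrite('pics/shut.png',im[:,:,::-1])
E
```

```text
(no output)
```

View pics/shut.png

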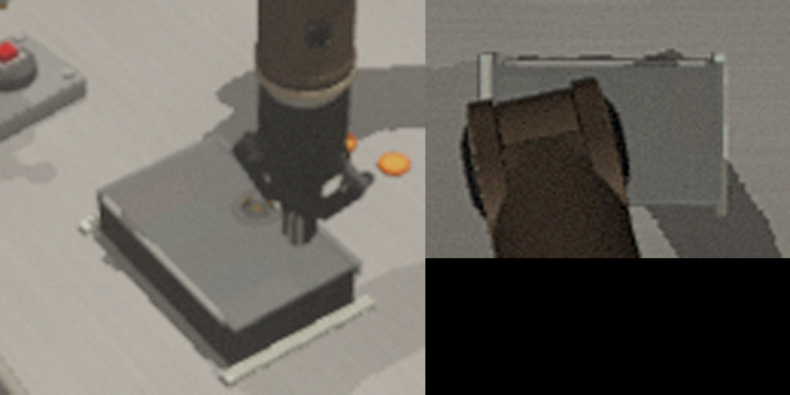

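The cover is almost flat, with the fingers beside the ring at left panel (255,207). I'll press on down until there's a firm stop.

Emit:
send_rows(commands=[{"x":0,"y":0,"z":-0.0015,"ax":0,"ay":0,"az":0,"claw":0},{"x":0,"y":0,"z":-0.0015,"ax":0,"ay":0,"az":0,"claw":0},{"x":0,"y":0,"z":-0.001,"ax":0,"ay":0,"az":0,"claw":0},{"x":0,"y":0,"z":0,"ax":0,"ay":0,"az":0,"claw":0}])

```text
time_s: 5.2
eef_pos: [0.5188, -0.0577, 0.05]
tool_rot: [0.973, 0.229, 0.0, 0.0]
force: [-2.5, 0.8, 10.0]
width: -0.0003
gripper_force: 4.6
```

Emit:
send_rows(commands=[{"x":0,"y":0,"z":0.03,"ax":0,"ay":0,"az":0,"claw":0},{"x":0,"y":0,"z":0.05,"ax":0,"ay":0,"az":0,"claw":0.5},{"x":0.002,"y":0.02,"z":0.04,"ax":0,"ay":0,"az":0,"claw":1},{"x":0.002,"y":0.042,"z":0,"ax":0,"ay":0,"az":0,"claw":1},{"x":0.002,"y":0.042,"z":0,"ax":0,"ay":0,"az":0,"claw":1},{"x":0.002,"y":0.042,"z":0,"ax":0,"ay":0,"az":0,"claw":1},{"x":0.002,"y":0.042,"z":0,"ax":0,"ay":0,"az":0,"claw":1},{"x":0.002,"y":0.042,"z":0,"ax":0,"ay":0,"az":0,"claw":1},{"x":0.002,"y":0.042,"z":0,"ax":0,"ay":0,"az":0,"claw":1},{"x":0.002,"y":0.042,"z":0,"ax":0,"ay":0,"az":0,"claw":1},{"x":0.001,"y":0.031,"z":-0.02,"ax":0,"ay":0,"az":0,"claw":1},{"x":0,"y":0,"z":0,"ax":0,"ay":0,"az":0,"claw":1}])

```text
time_s: 6.7
eef_pos: [0.5336, 0.2899, 0.1476]
tool_rot: [0.973, 0.231, -0.001, -0.0]
force: [-0.3, -0.8, 0.6]
width: 0.0854
gripper_force: 0.0
```

```bash
python3 - <<'E'
from h import *
w=cam('wrist','w1.png'); st=bot.get_state(); print(st['eef_pos'],st['force'],(-w['R'].T@w['t']).round(3),w['f'])
h=cv2.cvtColor(w['img'],cv2.COLOR_RGB2HSV); m=(((h[...,0]<6)|(h[...,0]>173))&(h[...,1]>120)&(h[...,2]>70)).astype(np.uint8)
cs,_=cv2.findContours(m,cv2.RETR_EXTERNAL,cv2.CHAIN_APPROX_NONE)
for k in cs:
    if cv2.contourArea(k)<100: continue
    print(cv2.boundingRect(k))
    # fit silhouette of cylinder: hull of projected r=20mm circles at z=0 and .032
    hull=cv2.convexHull(k)[:,0].astype(float)
    x,y,ww,hh=cv2.boundingRect(k)
    a=np.linspace(0,2*np.pi,72)
    def bb(p):
        r=p[2]; P=np.r_[np.c_[p[0]+r*np.cos(a),p[1]+r*np.sin(a),0*a],np.c_[p[0]+r*np.cos(a),p[1]+r*np.sin(a),0*a+1.6*.5*2*r*1.0]]
        q=proj(w,P); return np.r_[q.min(0),q.max(0)]
    obs=np.array([x,y,x+ww-1,y+hh-1])
    r=least_squares(lambda p:bb(p)-obs,[*onz(w,x+ww/2,y+hh/2,.016)[:2],.02]); print(r.x.round(4),r.fun.round(1))
E
```

```text
[0.53445426 0.28800143 0.14822754] [ 0.77931133 -0.76238178 -0.04116141] [0.602 0.323 0.29 ] 290.09355338036363
(335, 238, 61, 63)
[0.5069 0.1755 0.0252] [ 0.2 -0.2 -0.2  0.2]
(188, 213, 33, 33)
[0.4686 0.3406 0.0136] [ 0.2 -0.2 -0.2  0.2]
(261, 178, 43, 47)
[0.533  0.2838 0.0193] [ 0.3 -0.3 -0.3  0.3]
```

View pics/w1.png

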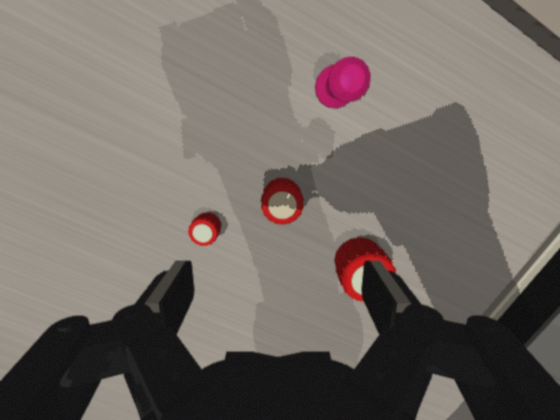

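The target cap is at (283,201) between the fingers, clear of the small cap (204,230), large cap (363,270) and marker (345,80). I'll descend and grip it.

Emit:
send_rows(commands=[{"x":0,"y":-0.002,"z":-0.04,"ax":0,"ay":0,"az":0,"claw":1},{"x":0,"y":0,"z":-0.04,"ax":0,"ay":0,"az":0,"claw":1},{"x":0,"y":0,"z":-0.035,"ax":0,"ay":0,"az":0,"claw":1},{"x":0,"y":0,"z":-0.02,"ax":0,"ay":0,"az":0,"claw":1},{"x":0,"y":0,"z":-0.01,"ax":0,"ay":0,"az":0,"claw":1},{"x":0,"y":0,"z":0,"ax":0,"ay":0,"az":0,"claw":0.7},{"x":0,"y":0,"z":0,"ax":0,"ay":0,"az":0,"claw":0.5},{"x":0,"y":0,"z":0,"ax":0,"ay":0,"az":0,"claw":0.2},{"x":0,"y":0,"z":0,"ax":0,"ay":0,"az":0,"claw":0.2},{"x":0,"y":0,"z":0,"ax":0,"ay":0,"az":0,"claw":0.2}], newtons=60)

```text
time_s: 8.0
eef_pos: [0.5363, 0.2858, 0.0058]
tool_rot: [0.973, 0.229, 0.001, -0.0]
force: [-1.2, -1.2, 5.5]
width: 0.0379
gripper_force: 59.8
```

Emit:
send_rows(commands=[{"x":0,"y":0,"z":0.03,"ax":0,"ay":0,"az":0,"claw":0.2},{"x":0,"y":0,"z":0.05,"ax":0,"ay":0,"az":0,"claw":0.2},{"x":0,"y":0,"z":0.05,"ax":0,"ay":0,"az":0,"claw":0.2},{"x":-0.001,"y":-0.04,"z":0,"ax":0,"ay":0,"az":0,"claw":0.2},{"x":-0.001,"y":-0.04,"z":0,"ax":0,"ay":0,"az":0,"claw":0.2},{"x":-0.001,"y":-0.04,"z":0,"ax":0,"ay":0,"az":0,"claw":0.2},{"x":-0.001,"y":-0.04,"z":0,"ax":0,"ay":0,"az":0,"claw":0.2},{"x":-0.001,"y":-0.04,"z":0,"ax":0,"ay":0,"az":0,"claw":0.2},{"x":-0.001,"y":-0.04,"z":0,"ax":0,"ay":0,"az":0,"claw":0.2},{"x":-0.001,"y":-0.04,"z":0,"ax":0,"ay":0,"az":0,"claw":0.2},{"x":-0.001,"y":-0.04,"z":0,"ax":0,"ay":0,"az":0,"claw":0.2},{"x":-0.001,"y":-0.04,"z":0,"ax":0,"ay":0,"az":0,"claw":0.2},{"x":-0.0015,"y":-0.039,"z":0,"ax":0,"ay":0,"az":0,"claw":0.2},{"x":0,"y":0,"z":0,"ax":0,"ay":0,"az":0,"claw":0.2},{"x":0,"y":0,"z":0,"ax":0,"ay":0,"az":0,"claw":0.2}])

```text
time_s: 9.88
eef_pos: [0.5251, -0.1131, 0.1347]
tool_rot: [0.973, 0.229, 0.0, -0.0]
force: [0.3, 0.5, -1.0]
width: 0.0382
gripper_force: 60.4
```

```bash
python3 - <<'E'
from h import *
P=[]
for i in range(3):
    w=cam('wrist','w2.png') if i==0 else cam('wrist'); P.append(bot.get_state()['eef_pos'])
print(np.round(P,4)); s=cam('scene','s2.png')
def red(c):
    h=cv2.cvtColor(c['img'],cv2.COLOR_RGB2HSV); m=(((h[...,0]<6)|(h[...,0]>173))&(h[...,1]>120)&(h[...,2]>60)).astype(np.uint8)
    cs,_=cv2.findContours(m,cv2.RETR_EXTERNAL,cv2.CHAIN_APPROX_NONE)
    for k in cs:
        if cv2.contourArea(k)>30: print(cv2.boundingRect(k))
red(w);print();red(s)
for c in (w,s): print(proj(c,[[.523,-.1133,.072],[.523,-.1133,.13],[*np.mean(P,0)]]).round(1))
a=cv2.resize(w['img'],(400,300)); b=cv2.resize(s['img'][150:270,220:380],(400,300),interpolation=cv2.INTER_CUBIC)
cv2.imwrite('pics/ws2.png',np.hstack([a,b])[:,:,::-1])
E
```

```text
[[ 0.5252 -0.1125  0.1346]
 [ 0.5252 -0.1123  0.1346]
 [ 0.5252 -0.1123  0.1345]]
(236, 231, 83, 98)
(0, 69, 4, 26)

(413, 354, 14, 16)
(348, 307, 23, 28)
(277, 214, 13, 17)
(370, 0, 24, 28)
(88, 0, 54, 19)
[[275.8 225.1]
 [275.2 261.7]
 [275.4 261.8]]
[[284.5 242.7]
 [284.7 226.3]
 [284.2 225.5]]
```

View pics/ws2.png

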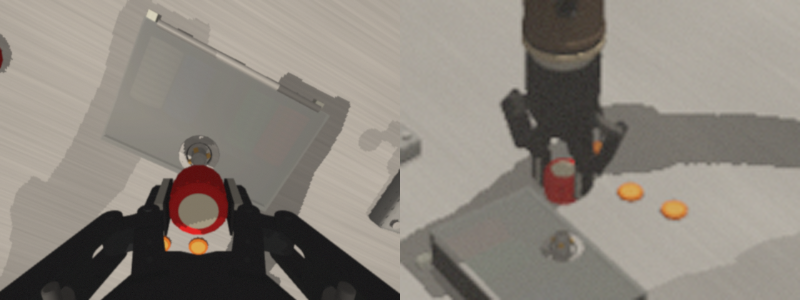

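The cap is held between the pads in the left panel (200,205), just above the ring and stud at (199,153). I'll refine the offset between the two.

```bash
python3 - <<'E'
from h import *
w=cam('wrist'); im=w['img']
h=cv2.cvtColor(im,cv2.COLOR_RGB2HSV); m=(((h[...,0]<6)|(h[...,0]>173))&(h[...,1]>120)&(h[...,2]>60)).astype(np.uint8); m[:,:100]=0
cs,_=cv2.findContours(m,cv2.RETR_EXTERNAL,cv2.CHAIN_APPROX_NONE); k=max(cs,key=cv2.contourArea)[:,0]
x,y,ww,hh=cv2.boundingRect(k); 
a=np.linspace(0,2*np.pi,90); C=np.c_[np.cos(a),np.sin(a),0*a]
far=k[k[:,1]<y+14]   # far-bottom rim arc (lower edge of the cap, seen farthest)
print('bbox',x,y,ww,hh)
def res(p):
    q=proj(w,np.r_[p+.02*C,p+.02*C+[0,0,.032]]); b=np.r_[q.min(0),q.max(0)]
    return b-np.array([x-.5,y-.5,x+ww-.5,y+hh-.5])
r=least_squares(res,[.524,-.113,.13]); print('cap',r.x.round(4),r.fun.round(1))
Z=8; u0,v0=230,180
b=cv2.resize(im[v0:v0+60,u0:u0+95],None,fx=Z,fy=Z,interpolation=cv2.INTER_CUBIC).copy()
def draw(P,col):
    q=(proj(w,P)-[u0,v0]+.5)*Z; cv2.polylines(b,[q.astype(np.int32)],True,col,1)
draw(np.array([.523,-.1133,.052])+.024*C,(0,255,0)); draw(np.array([.523,-.1133,.050])+.015*C,(255,255,0))
draw(np.array([.523,-.1133,.072])+.005*C,(0,255,255)); draw(r.x+.02*C,(255,0,255))
cv2.imwrite('pics/c2.png',b[:,:,::-1])
for d in ([.001,0,0],[0,.001,0]): print('px per mm',((proj(w,np.array([.523,-.1133,.052])+d)-proj(w,[.523,-.1133,.052]))*Z).round(1))
E
```

```text
bbox 236 231 83 98
cap [ 0.5205 -0.1159  0.1242] [-0.  0.  0. -0.]
px per mm [[ 4.4 -8.2]]
px per mm [[-8.7 -4.1]]
```

View pics/c2.png

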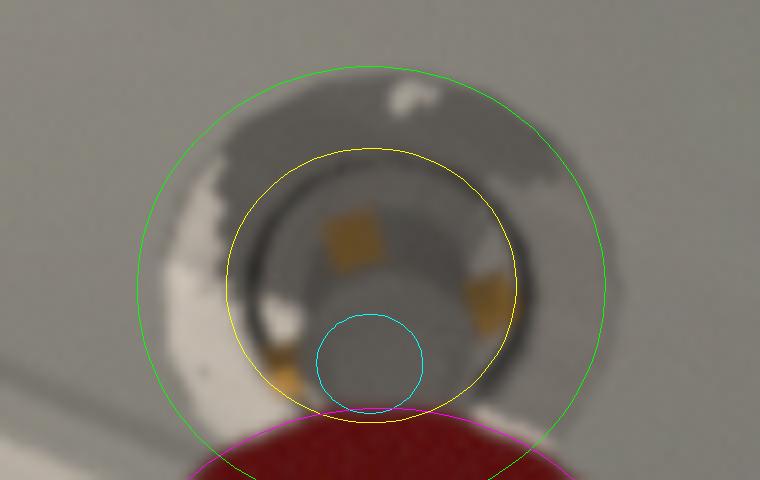

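```bash
python3 - <<'E'
from h import *
w=cam('wrist')
x,y,ww,hh=236,231,83,98
a=np.linspace(0,2*np.pi,90); C=np.c_[np.cos(a),np.sin(a),0*a]
for R in (.0190,.0193,.0196,.02):
    def res(p):
        q=proj(w,np.r_[p+R*C,p+R*C+[0,0,.032]]); b=np.r_[q.min(0),q.max(0)]
        return b-np.array([x-.5,y-.5,x+ww-.5,y+hh-.5])
    r=least_squares(res,[.524,-.113,.13]); print(R,r.x.round(4),r.fun.round(1))
print(bot.get_state()['eef_pos'])
E
```

```text
0.019 [ 0.5234 -0.1146  0.1294] [ 0.3 -0.3 -0.3  0.2]
0.0193 [ 0.5225 -0.115   0.1278] [ 0.2 -0.2 -0.2  0.1]
0.0196 [ 0.5216 -0.1154  0.1263] [ 0.1 -0.1 -0.1  0.1]
0.02 [ 0.5204 -0.116   0.1241] [-0.  0.  0. -0.]
[ 0.52509993 -0.11278364  0.13428949]
```

Cap and stud agree to within 1 mm. I'll descend onto the stud.

Emit:
send_rows(commands=[{"x":0.0005,"y":0,"z":-0.02,"ax":0,"ay":0,"az":0,"claw":0.2},{"x":0,"y":0,"z":-0.02,"ax":0,"ay":0,"az":0,"claw":0.2},{"x":0,"y":0,"z":-0.01,"ax":0,"ay":0,"az":0,"claw":0.2},{"x":0,"y":0,"z":-0.004,"ax":0,"ay":0,"az":0,"claw":0.2},{"x":0,"y":0,"z":-0.003,"ax":0,"ay":0,"az":0,"claw":0.2},{"x":0,"y":0,"z":-0.002,"ax":0,"ay":0,"az":0,"claw":0.2},{"x":0,"y":0,"z":-0.002,"ax":0,"ay":0,"az":0,"claw":0.2},{"x":0,"y":0,"z":0,"ax":0,"ay":0,"az":0,"claw":0.2}])

```text
time_s: 11.18
eef_pos: [0.5255, -0.1137, 0.0733]
tool_rot: [0.973, 0.229, 0.0, 0.0]
force: [0.4, 0.2, -0.3]
width: 0.038
gripper_force: 60.4
```

Emit:
send_rows(commands=[{"x":0,"y":0,"z":-0.002,"ax":0,"ay":0,"az":0,"claw":0.2},{"x":0,"y":0,"z":-0.002,"ax":0,"ay":0,"az":0,"claw":0.2},{"x":0,"y":0,"z":-0.0015,"ax":0,"ay":0,"az":0,"claw":0.2},{"x":0,"y":0,"z":0,"ax":0,"ay":0,"az":0,"claw":0.2}])

```text
time_s: 11.68
eef_pos: [0.5253, -0.1136, 0.0675]
tool_rot: [0.973, 0.229, -0.0, -0.0]
force: [0.8, -0.4, -0.6]
width: 0.0381
gripper_force: 60.4
```

Emit:
send_rows(commands=[{"x":0,"y":0,"z":-0.001,"ax":0,"ay":0,"az":0,"claw":0.2},{"x":0,"y":0,"z":-0.001,"ax":0,"ay":0,"az":0,"claw":0.2},{"x":0,"y":0,"z":0,"ax":0,"ay":0,"az":0,"claw":0.2}])

```text
time_s: 12.05
eef_pos: [0.5256, -0.1134, 0.0657]
tool_rot: [0.973, 0.229, 0.0, -0.0]
force: [-0.4, 0.1, 0.4]
width: 0.038
gripper_force: 60.5
```

Emit:
send_rows(commands=[{"x":0,"y":0,"z":-0.001,"ax":0,"ay":0,"az":0,"claw":0.2},{"x":0,"y":0,"z":0,"ax":0,"ay":0,"az":0,"claw":0.2}])

```text
time_s: 12.3
eef_pos: [0.5257, -0.1134, 0.0649]
tool_rot: [0.973, 0.229, 0.0, 0.0]
force: [0.2, 2.3, 1.6]
width: 0.0381
gripper_force: 60.8
```

Emit:
send_rows(commands=[{"x":0,"y":0,"z":-0.001,"ax":0,"ay":0,"az":0,"claw":0.2},{"x":0,"y":0,"z":0,"ax":0,"ay":0,"az":0,"claw":0.2}])

```text
time_s: 12.55
eef_pos: [0.5259, -0.1136, 0.0641]
tool_rot: [0.973, 0.229, 0.0, 0.0]
force: [-0.3, 0.3, 4.9]
width: 0.0378
gripper_force: 61.1
```

Emit:
send_rows(commands=[{"x":0,"y":0,"z":-0.001,"ax":0,"ay":0,"az":0,"claw":0.2},{"x":0,"y":0,"z":0,"ax":0,"ay":0,"az":0,"claw":0.2}])

```text
time_s: 12.8
eef_pos: [0.5261, -0.1136, 0.0634]
tool_rot: [0.973, 0.229, 0.001, 0.0]
force: [-0.7, 1.0, 7.0]
width: 0.0383
gripper_force: 61.3
```

Emit:
send_rows(commands=[{"x":0,"y":0,"z":-0.001,"ax":0,"ay":0,"az":0,"claw":0.2},{"x":0,"y":0,"z":0,"ax":0,"ay":0,"az":0,"claw":0.2}])

```text
time_s: 13.05
eef_pos: [0.5263, -0.1137, 0.0626]
tool_rot: [0.973, 0.229, 0.001, 0.0]
force: [-1.0, 1.5, 7.8]
width: 0.0381
gripper_force: 61.5
```

Emit:
send_rows(commands=[{"x":0,"y":0,"z":-0.001,"ax":0,"ay":0,"az":0,"claw":0.2},{"x":0,"y":0,"z":0,"ax":0,"ay":0,"az":0,"claw":0.2}])

```text
time_s: 13.3
eef_pos: [0.5249, -0.1138, 0.0601]
tool_rot: [0.973, 0.229, -0.001, -0.0]
force: [-1.3, -0.2, -5.8]
width: 0.0379
gripper_force: 60.8
```

Emit:
send_rows(commands=[{"x":0,"y":0,"z":-0.001,"ax":0,"ay":0,"az":0,"claw":0.2},{"x":0,"y":0,"z":0,"ax":0,"ay":0,"az":0,"claw":0.2}])

```text
time_s: 13.55
eef_pos: [0.5253, -0.1139, 0.0595]
tool_rot: [0.973, 0.229, -0.0, 0.0]
force: [0.4, -0.2, -0.6]
width: 0.0379
gripper_force: 61.2
```

Emit:
send_rows(commands=[{"x":0,"y":0,"z":-0.001,"ax":0,"ay":0,"az":0,"claw":0.2},{"x":0,"y":0,"z":0,"ax":0,"ay":0,"az":0,"claw":0.2}])

```text
time_s: 13.8
eef_pos: [0.5254, -0.1137, 0.0586]
tool_rot: [0.973, 0.229, -0.0, 0.0]
force: [-0.7, -0.3, 0.1]
width: 0.0379
gripper_force: 61.2
```

Click: the force dropped at about 3–5 mm above the seat. I'll push on to the ring.

Emit:
send_rows(commands=[{"x":0,"y":0,"z":-0.001,"ax":0,"ay":0,"az":0,"claw":0.2},{"x":0,"y":0,"z":0,"ax":0,"ay":0,"az":0,"claw":0.2}])

```text
time_s: 14.05
eef_pos: [0.5256, -0.1136, 0.0578]
tool_rot: [0.973, 0.229, 0.0, 0.0]
force: [-0.3, -0.0, -0.0]
width: 0.0382
gripper_force: 61.6
```

Emit:
send_rows(commands=[{"x":0,"y":0,"z":-0.001,"ax":0,"ay":0,"az":0,"claw":0.2},{"x":0,"y":0,"z":0,"ax":0,"ay":0,"az":0,"claw":0.2}])

```text
time_s: 14.3
eef_pos: [0.5256, -0.1137, 0.0576]
tool_rot: [0.973, 0.229, 0.0, 0.0]
force: [-4.1, 0.7, 10.8]
width: 0.0381
gripper_force: 62.6
```

Emit:
send_rows(commands=[{"x":0,"y":0,"z":-0.0005,"ax":0,"ay":0,"az":0,"claw":0.2},{"x":0,"y":0,"z":0,"ax":0,"ay":0,"az":0,"claw":0.2}])

```text
time_s: 14.55
eef_pos: [0.5256, -0.1137, 0.0575]
tool_rot: [0.973, 0.229, 0.0, 0.0]
force: [-6.1, 0.7, 14.7]
width: 0.0381
gripper_force: 63.0
```

Emit:
send_rows(commands=[{"x":-0.0005,"y":0,"z":0.0004,"ax":0,"ay":0,"az":0,"claw":0.2},{"x":0,"y":0,"z":0,"ax":0,"ay":0,"az":0,"claw":0.2},{"x":0,"y":0,"z":0,"ax":0,"ay":0,"az":0,"claw":0.2},{"x":0,"y":0,"z":0,"ax":0,"ay":0,"az":0,"claw":0.2}])

```text
time_s: 15.05
eef_pos: [0.5256, -0.1137, 0.0576]
tool_rot: [0.973, 0.229, 0.001, 0.0]
force: [-1.1, -0.5, 9.2]
width: 0.0383
gripper_force: 62.2
```

```bash
python3 - <<'E'
from h import *
F=[]
for i in range(6):
    w=cam('wrist'); st=bot.get_state(); F.append(st['force'])
print(np.round(F,1), st['eef_pos'])
s=cam('scene'); a=cv2.resize(w['img'],(400,300)); b=cv2.resize(s['img'][150:270,220:380],(400,300),interpolation=cv2.INTER_CUBIC)
cv2.imwrite('pics/end.png',np.hstack([a,b])[:,:,::-1])
E
```

```text
[[-2.3  0.7  9. ]
 [-2.1  0.4  9.5]
 [-1.6  0.3  9.5]
 [-2.9  0.8  9.6]
 [-1.   0.6  8.8]
 [-2.6 -0.   9.6]] [ 0.52556739 -0.11367922  0.05761449]
```

View pics/end.png

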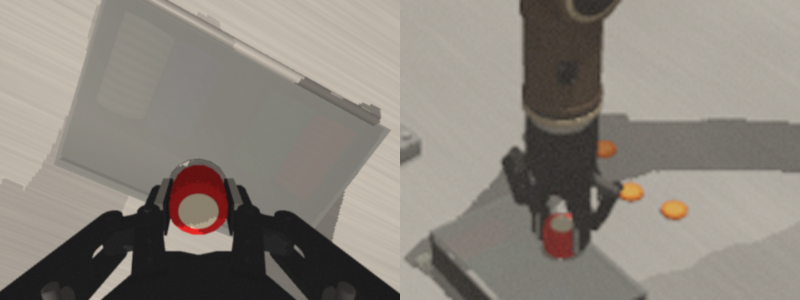

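The cap sits on the ring at (200,205) with the cover flat, and the push holds at about 9.5 N. I'm handing in.

```bash
python3 -c "
from cell import job_done; print(job_done())"
```

```text
the job is handed in; nothing more can be done
None
```

The cover is shut, and the red 40 mm cap clicked onto the stud and sits on the steel ring; I handed in at about 15 s with the gripper still pressing it down at about 9.5 N. I did not aim any move at the lammers, marker, scoop or press.

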